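# Put the second-hand gadgets in their display trays

## Task

Get the second-hand goods on the shop bench ready for the shelf: put the large lens, the small lens, the charger and the power bank each into the display tray whose cut-out has its shape and size, upright as they are now, all the way down on the tray's floor. Set them down gently rather than dropping them, and leave the carton and the tape roll where they are.

Things in the scene. Friction and masses are not known exactly. Their poses are not given: they have to be found in the camera images.
- big_lens_mid (a point): large camera lens standing on its end: a black upright cylinder, 60 mm in diameter and 46 mm high, with a glass front on top. The point is its centre, 23 mm above its underside; z is the lens axis, up. Belongs in the large round cut-out (76 mm).
- small_lens_mid (a point): small camera lens standing on its end: a black upright cylinder, 40 mm in diameter and 40 mm high, with a glass front on top. The point is its centre, 20 mm above its underside; z is the lens axis, up. Belongs in the small round cut-out (56 mm).
- charger_mid (a point): plug-in charger without cable: a black square block, 44 x 44 mm and 34 mm high. The point is its centre, 17 mm above its underside; x and y are square to its sides, z is up. Belongs in the square cut-out.
- power_bank_mid (a point): power bank: a long black bar lying flat, 90 mm along its x, 36 mm along its y, 30 mm high. The point is its centre, 15 mm above its underside; z is up. Belongs in the long cut-out.
- big_round_tray_floor (a point): display tray 96 x 96 mm with a large round cut-out 76 mm in diameter, for the large lens. Its cut-out is 8 mm deep with a flat white floor 4 mm above the table; the tray is 12 mm high overall, fixed to the table, dark grey moulded plastic. The point is the centre of the cut-out's floor; its z axis is up.
- small_round_tray_floor (a point): display tray 76 x 76 mm with a small round cut-out 56 mm in diameter, for the small lens. Its cut-out is 8 mm deep with a flat white floor 4 mm above the table; the tray is 12 mm high overall, fixed to the table, dark grey moulded plastic. The point is the centre of the cut-out's floor; its z axis is up.
- square_tray_floor (a point): display tray 80 x 80 mm with a square cut-out 60 x 60 mm, sides along its x and y, for the charger. Its cut-out is 8 mm deep with a flat white floor 4 mm above the table; the tray is 12 mm high overall, fixed to the table, dark grey moulded plastic. The point is the centre of the cut-out's floor; its z axis is up.
- long_tray_floor (a point): display tray 126 x 72 mm with a long cut-out, 106 mm along its x and 52 mm along its y, for the power bank. Its cut-out is 8 mm deep with a flat white floor 4 mm above the table; the tray is 12 mm high overall, fixed to the table, dark grey moulded plastic. The point is the centre of the cut-out's floor; its z axis is up.
- carton_mid (a point): bystander: closed cardboard carton 90 x 120 mm, 70 mm high, at the left of the work. The point is its centre. Leave it alone.
- tape_roll_mid (a point): bystander: roll of clear parcel tape lying flat, 100 mm in diameter, 48 mm high, at the right of the work. The point is its centre. Leave it alone.
Not all that is in view belongs to the job. Leave any purple look-alike of the part that bears small_lens_mid alone. What is shaped like the part that bears power_bank_mid but brown is not meant.

How it is judged:
By the outcome, as a careful person would: the job done as asked, in the order asked, and still so for the second after the job is handed in, with the robot touching nothing.
It also fails if it takes over 93 s, if anything falls off the work surface, if the arm or the gripper's body presses on something with over 40 N, if the wrist force passes 120 N, or if a joint passes its speed limit or range.

## Robot

A 7-joint arm with a two-finger parallel gripper is mounted at the origin on the work surface. World frame = base frame: x ahead of the robot, y to its left, z up, the work surface at z = 0. Lengths are in m, angles in rad, forces in N, time in s.
With the tool pointing down it reaches from about 0.425 to 0.875 m from the base axis. Payload 4.7 kg.
Tool frame: the origin (TCP) lies at the very end of the fingers, on their centre line; the grasp point (between the pads) lies 19 mm behind it; y points along the fingers, x is the direction in which the jaws open and shut, and the axes are right-handed (so a half turn about y gives the same grasp; the last joint's range is limited). The gripper opens to 87 mm and grips with 3 to 60 N. Pads are 19 mm wide; open, the fingers measure 117 mm over their backs; the gripper's body (75 mm by 190 mm) begins 51 mm behind the grasp point.
Start: joints at [1.343, 0.321, -0.07, 1.45, 0.023, 1.371, -0.057], TCP at [0.156, -0.631, 0.223] pointing down, gripper open.
Joint ranges: [-2.86, 2.86], [-0.3, 2.09], [-1.38, 1.24], [0.06, 2.45], [-1.56, 4.7], [0.09, 2.05], [-2.69, 2.69]. Speed limits (rad/s): [2.57, 2.57, 3.14, 3.14, 3.14, 3.14, 3.14].

## Interface

Orientations are given as a unit quaternion [w, x, y, z].
In Python, from rig import ctrl gives the robot as it stands. The module is installed in compiled form; this text tells all that it offers.
- The arm moves only by the shell command python3 -m handwheel 'ROWS' [OPENING]. ROWS is JSON, one flat list of numbers, 4 for each row, row after row: the shift along the tool's x, y, z in cm, then the turn about the tool's y in rad. In form: [tx, ty, tz, spin, tx, ty, tz, spin, ...]. A call has 1 to 8 rows; each row shifts and turns the commanded pose from where the row before left it, along the tool's axes as they then stand; what a row does not reach is not made up. A row lasts 1/8 s, in which the tool goes at most 62.5 mm and 10.7 degrees, less where a joint would pass 70% of its speed; a pose out of reach is approached as far as the arm can. A call is refused whole if a number of a shift passes 6.25 or a number of a turn 0.188, either way. A call with a gripper value outside its range is refused whole. OPENING is the opening, from -1 (shut) to 1 (fully open), so that 0 is half open, set as the call begins (- or left out, the last holds). The fingers move at their own pace and stop on an object; the grip force is fixed at half the most. Time passes only in rows, so rows that do not move let the fingers close. It gives the time, the measured TCP pose, the force and the opening at its end, in the units of the state.
- ctrl.get_state(): the state, without advancing time (a new reading comes with each control period).
- ctrl.read_camera(name): name is "scene" or "top" or "wrist"; returns (picture, depth): 480x640x3 uint8, red, green, blue; 480x640 float32, m along the optical axis (not along the pixel's ray), 0 where there is no reading.
- ctrl.get_calibration(name): a dict with "fx", "fy", "cx", "cy" (pixels), "dist_coeffs" ([k1, k2, p1, p2, k3] as OpenCV has them; the pictures are not rectified), "rvec" (rotation vector, rad) and "tvec" (3), from world to camera coordinates, as OpenCV has them; the wrist camera has in their place "mount" (4x4, takes a point from camera to tool coordinates, whose origin is the TCP and whose axes are the tool frame's). Camera axes: x right, y down, z forward; pixel columns grow to the right and rows downward; lengths in m; the calibration is good to about 2 mm. A picture is of the moment at which its call begins: read the wrist's pose just before it. get_calibration takes no time and is no camera call.
- ctrl.finish_job(): hands the job in, once; it reports no verdict.
The state is a dict: "t": time; "joints": joint angles; "qvel": joint speeds; "joint_efforts": joint torques, N m; "position": TCP position; "orientation": TCP orientation; "wrist_force": force on the tool from outside, world axes, zero at the start; "ft_torque": the same for the moment, N m; "width": opening from 0.0 (shut) to 1.0 (fully open).
Only numpy, scipy, OpenCV 4.12 (cv2) and the standard library are available. Lean on these libraries where they do the work, as an engineer would, in place of code of your own. Each camera call takes 0.05 s, during which the arm holds its last target. There are 200 camera calls.

## Working session

There is one attempt and no reset: what is moved stays moved. The work goes in short steps, Python scripts to look and compute and a shell command to move; the robot and the scene stay as the last step left them, time stands still between calls to the robot, and variables do not carry over. Pictures are saved under pics/ and viewed, about 12 in all and at most 16, crops included, and the job is handed in when it is done.

```bash
mkdir -p pics
cat > h.py <<'E'
import numpy as np,cv2
from rig import ctrl
def save(name,f):
    im,d=ctrl.read_camera(name); cv2.imwrite('pics/'+f+'.png',im[:,:,::-1]); np.savez('pics/'+f+'.npz',im=im,d=d); return im,d
def extr(name,state=None):
    c=ctrl.get_calibration(name); K=np.array([[c['fx'],0,c['cx']],[0,c['fy'],c['cy']],[0,0,1.]]);D=np.array(c['dist_coeffs'],float)
    if 'rvec' in c:
        R=cv2.Rodrigues(np.array(c['rvec'],float))[0]; t=np.array(c['tvec'],float).ravel(); return K,D,R.T,-R.T@t
    s=state or ctrl.get_state(); T=np.array(c['mount']); Rt=quat(s['orientation'])
    return K,D,Rt@T[:3,:3],Rt@T[:3,3]+np.array(s['position'])
def quat(q):
    from scipy.spatial.transform import Rotation as R
    return R.from_quat([q[1],q[2],q[3],q[0]]).as_matrix()
def onplane(E,px,z):
    K,D,R,o=E; p=cv2.undistortPoints(np.array(px,float).reshape(-1,1,2),K,D).reshape(-1,2)
    r=np.c_[p,np.ones(len(p))]@R.T
    return o+r*((z-o[2])/r[:,2])[:,None]
def cloud(E,d):
    K,D,R,o=E; v,u=np.mgrid[0:480,0:640]; p=cv2.undistortPoints(np.stack([u,v],-1).reshape(-1,1,2).astype(float),K,D).reshape(-1,2)
    return (np.c_[p,np.ones(len(p))]*d.reshape(-1,1)@R.T+o).reshape(480,640,3)
E
python3 - <<'E'
from h import *
s=ctrl.get_state(); print(s); print(quat(s['orientation']).round(3))
for n in('top','scene'): save(n,n+'0'); E=extr(n); print(n,E[3],E[2].round(2))
print(ctrl.get_calibration('wrist'))
E
```

```text
{'t': 0.0, 'joints': array([ 1.34313045,  0.32180909, -0.07009808,  1.4516811 ,  0.02260243,
        1.37076691, -0.05685965]), 'qvel': array([ 0.00068957, -0.00109591,  0.000642  ,  0.00054442,  0.00104608,
        0.00175584,  0.00022816]), 'joint_efforts': array([-9.18877267e-04, -4.91292500e+01, -4.04302133e-01, -3.12533355e+01,
       -6.39675278e-02,  4.34120209e-02,  1.57358295e-04]), 'position': array([ 0.15544965, -0.63057542,  0.22146757]), 'orientation': array([ 0.55704594, -0.55628159,  0.43657587, -0.43549067]), 'wrist_force': array([ 0.16397098, -0.01596084, -0.03608204]), 'ft_torque': array([ 0.0184665 ,  0.01894942, -0.0418406 ]), 'width': 1.002309125796329}
[[ 0.239 -0.001  0.971]
 [-0.971  0.002  0.239]
 [-0.002 -1.    -0.   ]]
top [0.40514988 0.01523001 1.59714695] [[ 0.02 -0.99  0.11]
 [-1.   -0.02 -0.01]
 [ 0.01 -0.11 -0.99]]
scene [0.9922913  0.69968711 0.79475322] [[-0.84  0.36 -0.39]
 [ 0.54  0.55 -0.64]
 [-0.02 -0.75 -0.66]]
{'fx': 389.2451959489283, 'fy': 389.2451959489283, 'cx': 315.31480939083815, 'cy': 234.3178224144905, 'dist_coeffs': array([0.00610731, 0.        , 0.        , 0.        , 0.        ]), 'mount': array([[ 9.99999925e-01, -8.78091974e-05, -3.76476979e-04,
         1.55039512e-04],
       [ 3.36961224e-04, -2.79342214e-01,  9.60191551e-01,
        -1.61807510e-01],
       [-1.89479562e-04, -9.60191606e-01, -2.79342164e-01,
         7.71974868e-02],
       [ 0.00000000e+00,  0.00000000e+00,  0.00000000e+00,
         1.00000000e+00]])}
```

View pics/top0.png

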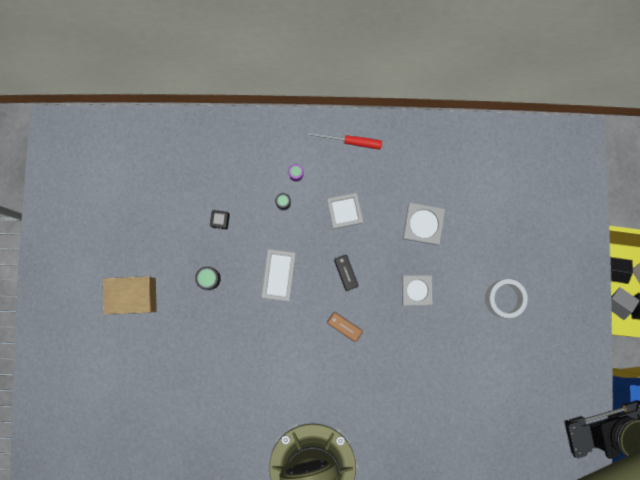

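View pics/scene0.png

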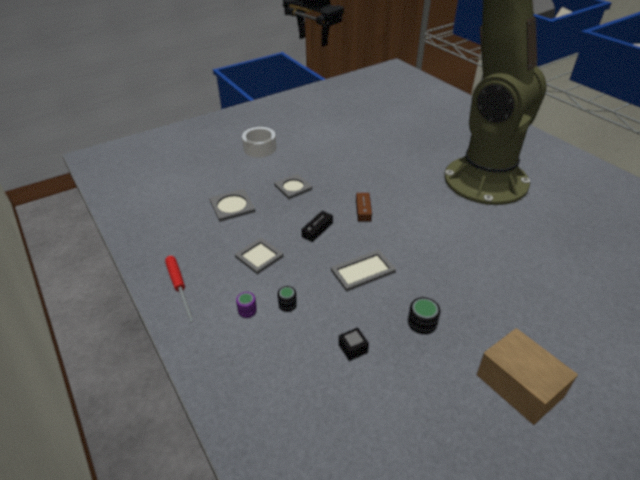

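The top view shows these pixel positions:
- **Parts:** large lens (207,278), small lens (283,201), charger (220,219), power bank (346,272).
- **Trays:** long (279,275), square (345,210), big round (424,223), small round (417,290).
- **Not part of the job:** purple lens (296,172), brown bar (345,327), screwdriver, carton and tape roll.

The scene view agrees.

Run:
```python
from h import *
z=np.load('pics/top0.npz'); im,d=z['im'],z['d']; E=extr('top'); P=cloud(E,d)
hsv=cv2.cvtColor(im,cv2.COLOR_RGB2HSV)
print('table z',np.median(P[150:350,150:520,2]), 'noise',P[330:380,420:520,2].std())
B=dict(big=(207,278,.046),small=(283,201,.04),chg=(220,219,.034),pb=(346,272,.03))
gray=im.mean(2)
for n,(u,v,h) in B.items():
    m=np.zeros((480,640),np.uint8); s=slice(v-26,v+26),slice(u-26,u+26)
    q=P[s][P[s][...,2]>h-.008]
    m[s]=(P[s][...,2]>h-.008)
    c=max(cv2.findContours(m,cv2.RETR_EXTERNAL,cv2.CHAIN_APPROX_NONE)[0],key=cv2.contourArea)
    w=onplane(E,c.reshape(-1,2),h); r=cv2.minAreaRect((w[:,:2]*1000).astype(np.float32)); print(n,np.round(r[0]),np.round(r[1],1),r[2],'z',np.median(q[:,2]).round(4), 'col',im[v,u])
T=dict(bigT=(424,223),smallT=(417,290),sqT=(345,210),longT=(279,275))
for n,(u,v) in T.items():
    m=np.zeros((480,640),np.uint8); s=slice(v-32,v+32),slice(u-30,u+30); m[s]=gray[s]>200
    c=max(cv2.findContours(m,cv2.RETR_EXTERNAL,cv2.CHAIN_APPROX_NONE)[0],key=cv2.contourArea)
    w=onplane(E,c.reshape(-1,2),.004); r=cv2.minAreaRect((w[:,:2]*1000).astype(np.float32)); print(n,np.round(r[0]),np.round(r[1],1),r[2],'z',np.median(P[s][m[s]>0][:,2]).round(4))
```

```text
table z 0.0006308620582305968 noise 0.09574374919108339
big [480. 281.] [60.  57.3] 46.57448196411133 z 0.0472 col [151 198 162]
small [680.  91.] [36.6 38.7] 0.9945696592330933 z 0.0408 col [156 202 167]
chg [631. 255.] [46.1 45.6] 83.75946807861328 z 0.0346 col [170 172 172]
pb [499. -76.] [89.7 36.1] 21.8032169342041 z 0.0299 col [147 148 147]
bigT [ 632. -279.] [69.4 69.5] 1.0403094291687012 z 0.0042
smallT [ 458. -262.] [49.8 50.4] 45.280818939208984 z 0.0047
sqT [664. -71.] [56.5 56.8] 12.533391952514648 z 0.005
longT [491.  99.] [ 49.6 102.8] 83.7669448852539 z 0.0051
```

```bash
cat > go.py <<'E'
# usage: go.py x y z theta_deg (mm): remaining shift in tool axes (cm), at the present yaw and the spin left
import sys; from h import *
x,y,z,th=map(float,sys.argv[1:5]); s=ctrl.get_state(); R=quat(s['orientation']); cur=np.degrees(np.arctan2(R[1,2],R[0,2]))
d=np.array([x,y,z])/10-np.array(s['position'])*100; print('t',round(s['t'],2),'pos',(np.array(s['position'])*1000).round(1),'th',cur.round(1),'w',round(s['width'],3),'F',np.round(s['wrist_force'],1))
print('todo tool cm',(R.T@d).round(2),'spin',round(-np.radians(th-cur),3))
a=np.radians(th); print('after spin: tx',round(d[0]*np.sin(a)-d[1]*np.cos(a),2),'ty',round(-d[2],2),'tz',round(d[0]*np.cos(a)+d[1]*np.sin(a),2))
E
python3 -m handwheel '[-3.05,0,4.93,0,-3.05,0,4.93,0,-3.05,0,4.93,0,-3.05,0,4.93,0,-3.05,0,4.93,0,-3.05,0,4.93,0,-3.05,0,4.93,0,-3.05,0,4.93,0]' 1
python3 -m handwheel '[-5.64,0,1.39,0,-5.64,0,1.39,0,-5.64,0,1.39,0,-5.64,0,1.39,0,-5.64,0,1.39,0,-5.64,0,1.39,0,-5.64,0,1.39,0,-5.64,0,1.39,0]'
python3 go.py 480 281 150 13.8
```

```text
t: 1.1
position: [0.4809, -0.2983, 0.2223]
orientation: [-0.556, 0.557, -0.436, 0.436]
wrist_force: [-0.1, -0.2, 0.8]
width: 1.0
t: 2.1
position: [0.4796, 0.1664, 0.2224]
orientation: [-0.556, 0.557, -0.436, 0.436]
wrist_force: [0.9, 0.5, 1.0]
width: 1.0
t 2.1 pos [479.6 166.4 222.4] th 13.8 w 1.0 F [0.9 0.5 1. ]
todo tool cm [-11.12   7.23   2.77] spin 0.0
after spin: tx -11.12 ty 7.24 tz 2.77
```

Tracking is excellent. I'll hover and check with the wrist camera.

```bash
python3 -m handwheel '[-5.56,2,1.38,0,-5.56,2,1.38,0,0,2,0,0,0,0,0,0]'
python3 go.py 480 281 14 13.8
python3 - <<'E'
from h import *
s=ctrl.get_state(); im,d=save('wrist','w1'); E=extr('wrist',s); P=cloud(E,d)
m=((P[...,2]>.038)&(P[...,2]<.055)).astype(np.uint8)
c=max(cv2.findContours(m,cv2.RETR_EXTERNAL,cv2.CHAIN_APPROX_NONE)[0],key=cv2.contourArea)
w=onplane(E,c.reshape(-1,2),.046); print(cv2.minEnclosingCircle((w[:,:2]*1000).astype(np.float32)),np.median(P[m>0][:,2]))
E
```

```text
t: 2.6
position: [0.479, 0.2782, 0.1604]
orientation: [-0.555, 0.558, -0.436, 0.435]
wrist_force: [-0.8, 0.0, 0.1]
width: 1.001
t 2.6 pos [479.  278.2 160.4] th 13.9 w 1.001 F [-0.8  0.   0.1]
todo tool cm [-0.26 14.64  0.23] spin 0.002
after spin: tx -0.24 ty 14.64 tz 0.16
((479.7114562988281, 277.92425537109375), 30.268939971923828) 0.04630283253101908
```

View pics/w1.png

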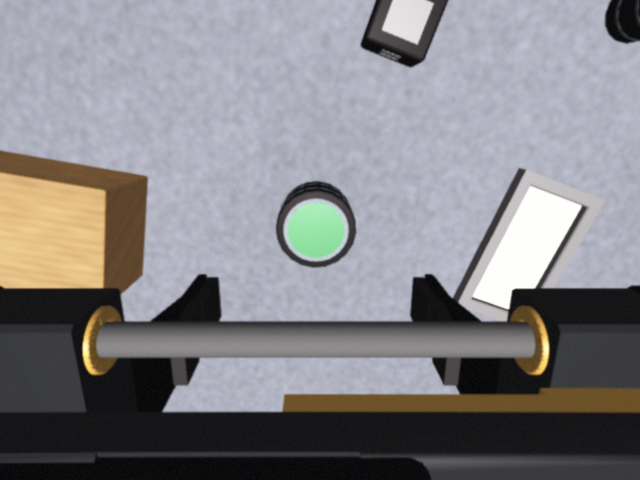

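Large lens at (316,225): the wrist ray gives (480,278), radius 30.3 and top at 46 mm. That agrees with the top view to 3 mm, so I'll grasp it.

```bash
python3 -m handwheel '[-0.1,4,0.1,0,0,4,0,0,0,4,0,0,0,2,0,0,0,0.64,0,0,0,0,0,0]'
python3 -m handwheel '[0,0,0,0,0,0,0,0,0,0,0,0,0,0,0,0,0,0,0,0]' -1
python3 -m handwheel '[0,-2,0,0,0,-4,0,0,0,-3,0,0]'
python3 go.py 632 -279 100 13.8
```

```text
t: 3.4
position: [0.4819, 0.2808, 0.0171]
orientation: [0.557, -0.556, 0.436, -0.437]
wrist_force: [0.6, -0.2, -0.3]
width: 0.997
t: 4.03
position: [0.4814, 0.2801, 0.0165]
orientation: [-0.556, 0.557, -0.436, 0.437]
wrist_force: [0.4, -2.4, 4.9]
width: 0.683
t: 4.4
position: [0.4806, 0.2818, 0.1081]
orientation: [0.557, -0.556, 0.436, -0.436]
wrist_force: [-0.4, 0.3, -3.2]
width: 0.682
t 4.4 pos [480.6 281.8 108.1] th 13.9 w 0.682 F [-0.4  0.3 -3.2]
todo tool cm [58.07  0.73  1.21] spin 0.002
after spin: tx 58.07 ty 0.81 tz 1.32
```

```bash
python3 -m handwheel '[5,0,0.12,0,6,0,0.12,0,6,0,0.12,0,6,0,0.12,0,6,0,0.12,0,6,0,0.12,0,6,0,0.12,0,6,0,0.12,0]'
python3 -m handwheel '[6,0,0.12,0,5,0,0.12,0,0,0,0,0]'
cat > tray.py <<'E'
import sys; from h import *
f=sys.argv[1]; s=ctrl.get_state(); im,d=save('wrist',f); E=extr('wrist',s); g=im.min(2)
m=(g>225).astype(np.uint8)
for c in sorted(cv2.findContours(m,cv2.RETR_EXTERNAL,cv2.CHAIN_APPROX_NONE)[0],key=cv2.contourArea)[-3:]:
    if cv2.contourArea(c)<600: continue
    w=onplane(E,c.reshape(-1,2),.004); print('px',c.reshape(-1,2).mean(0).round(),'rect',[np.round(v,1) for v in cv2.minAreaRect((w[:,:2]*1000).astype(np.float32))])
E
python3 go.py 632 -279 20.5 13.8; python3 tray.py w2
```

```text
t: 5.4
position: [0.6034, -0.1743, 0.1069]
orientation: [0.557, -0.556, 0.436, -0.436]
wrist_force: [0.6, 1.1, -1.8]
width: 0.683
t: 5.78
position: [0.6307, -0.2861, 0.1057]
orientation: [-0.554, 0.555, -0.438, 0.439]
wrist_force: [-1.1, 0.5, -3.1]
width: 0.68
t 5.78 pos [ 630.7 -286.1  105.7] th 13.4 w 0.68 F [-1.1  0.5 -3.1]
todo tool cm [-0.67  8.52  0.3 ] spin -0.007
after spin: tx -0.66 ty 8.52 tz 0.3
px [ 23. 115.] rect [array([665.7, -81.4]), array([59.6, 35.4]), np.float64(12.2)]
px [315. 205.] rect [array([ 642. , -284.4]), array([97.6, 75.5]), np.float64(80.8)]
```

View pics/w2.png

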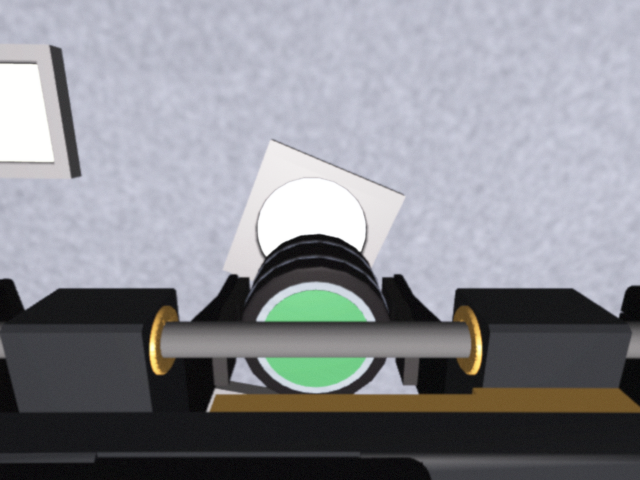

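The wrist view shows the tray beneath the lens, with the white floor's arc from (257,225) over (312,178) to (367,225). I'll fit that arc.

```bash
python3 - <<'E'
from h import *
from scipy.optimize import least_squares
z=np.load('pics/w2.npz'); im=z['im']; E=extr('wrist'); g=im.min(2)
print([g[205,x] for x in (230,245,252,260,312)])
m=(g>245).astype(np.uint8); m[:, :230]=0; m[232:]=0; m[:,400:]=0
c=max(cv2.findContours(m,cv2.RETR_EXTERNAL,cv2.CHAIN_APPROX_NONE)[0],key=cv2.contourArea).reshape(-1,2); c=c[(c[:,1]<228)]
for zz in (.004,.012):
    w=onplane(E,c,zz)*1000; r=least_squares(lambda p:np.hypot(w[:,0]-p[0],w[:,1]-p[1])-p[2],[632,-279,38],loss='soft_l1'); print(r.x,r.cost/len(w),len(w))
E
python3 go.py 632 -279 20.5 13.8
```

```text
[np.uint8(190), np.uint8(194), np.uint8(230), np.uint8(228), np.uint8(255)]
[ 632.74436088 -278.40398866   37.44752345] 0.03541827326313727 145
[ 634.97093887 -277.96673611   36.31071514] 0.033369232741180685 145
t 5.83 pos [ 631.  -281.8  105.8] th 13.6 w 0.683 F [ 0.3  1.1 -2.4]
todo tool cm [-0.24  8.53  0.16] spin -0.003
after spin: tx -0.25 ty 8.53 tz 0.16
```

```bash
python3 -m handwheel '[-0.1,2.5,0.1,0,0,3,0,0,0,1.6,0,0,0,0.7,0,0,0,0,0,0]'
python3 go.py 632 -279 20.5 13.8
```

```text
t: 6.45
position: [0.6324, -0.2779, 0.0285]
orientation: [0.557, -0.557, 0.436, -0.436]
wrist_force: [0.3, -0.8, -3.2]
width: 0.68
t 6.45 pos [ 632.4 -277.9   28.5] th 13.9 w 0.68 F [ 0.3 -0.8 -3.2]
todo tool cm [ 0.09  0.8  -0.07] spin 0.001
after spin: tx 0.09 ty 0.8 tz -0.07
```

```bash
python3 -m handwheel '[0,0.4,0,0,0,0.2,0,0,0,0.1,0,0,0,0,0,0]'
python3 -m handwheel '[0,0.1,0,0,0,0,0,0]';python3 go.py 632 -279 20.5 13.8
```

```text
t: 6.95
position: [0.6322, -0.2784, 0.0212]
orientation: [-0.557, 0.557, -0.436, 0.436]
wrist_force: [-0.3, 1.1, -3.8]
width: 0.677
t: 7.2
position: [0.6324, -0.2784, 0.0206]
orientation: [-0.557, 0.557, -0.436, 0.436]
wrist_force: [-1.1, 0.5, -0.5]
width: 0.681
t 7.2 pos [ 632.4 -278.4   20.6] th 13.9 w 0.681 F [-1.1  0.5 -0.5]
todo tool cm [ 0.05  0.01 -0.05] spin 0.001
after spin: tx 0.05 ty 0.01 tz -0.05
```

```bash
python3 -m handwheel '[0,0.08,0,0,0,0,0,0]'
python3 -m handwheel '[0,0,0,0,0,0,0,0,0,0,0,0,0,0,0,0]' 1
python3 -m handwheel '[0,-1,0,0,0,-3,0,0,0,-4,0,0,0,-4,0,0]'
python3 go.py 680 91 140 13.8; python3 tray.py w3
```

```text
t: 7.45
position: [0.6324, -0.2784, 0.0206]
orientation: [-0.557, 0.557, -0.436, 0.436]
wrist_force: [-3.0, 0.5, 5.0]
width: 0.683
t: 7.95
position: [0.6322, -0.2784, 0.0192]
orientation: [-0.557, 0.557, -0.436, 0.436]
wrist_force: [0.1, -0.1, 0.2]
width: 0.977
t: 8.45
position: [0.6323, -0.2783, 0.1413]
orientation: [0.557, -0.557, 0.436, -0.436]
wrist_force: [0.5, 0.6, -0.3]
width: 0.998
t 8.45 pos [ 632.3 -278.3  141.3] th 13.9 w 0.998 F [ 0.5  0.6 -0.3]
todo tool cm [-34.71   0.12  13.48] spin 0.001
after spin: tx -34.72 ty 0.13 tz 13.44
px [254. 397.] rect [array([ 462.4, -263.1]), array([35.3, 52.2]), np.float64(13.8)]
px [325. 203.] rect [array([ 646.2, -283.2]), array([74.9, 48.2]), np.float64(88.1)]
px [ 52. 116.] rect [array([663.4, -71.7]), array([59.3, 56.3]), np.float64(12.6)]
```

View pics/w3.png

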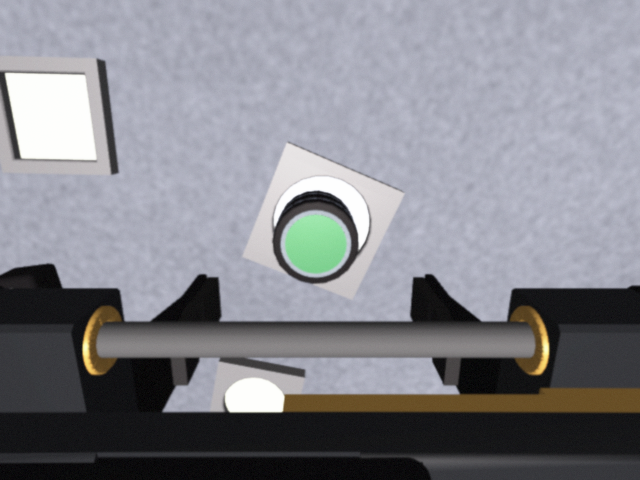

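Large lens stands upright in its cut-out (316,240), with white floor visible round its far side. Next is the small lens.

```bash
python3 -m handwheel '[-4,0,1.55,0,-5.5,0,2.14,0,-5.5,0,2.14,0,-5.5,0,2.14,0,-5.5,0,2.14,0,-5.5,0,2.14,0,-3.2,0,1.24,0,0,0,0,0]'
python3 go.py 680 91 14 13.8
python3 - <<'E'
from h import *
s=ctrl.get_state(); im,d=save('wrist','w4'); E=extr('wrist',s); P=cloud(E,d)
m=((P[...,2]>.033)&(P[...,2]<.046)).astype(np.uint8)
for c in cv2.findContours(m,cv2.RETR_EXTERNAL,cv2.CHAIN_APPROX_NONE)[0]:
    if cv2.contourArea(c)<600: continue
    w=onplane(E,c.reshape(-1,2),.04); print(c.mean(0).round(),cv2.minEnclosingCircle((w[:,:2]*1000).astype(np.float32)))
E
```

```text
t: 9.5
position: [0.6796, 0.0966, 0.1402]
orientation: [0.559, -0.557, 0.434, -0.434]
wrist_force: [0.1, -0.5, -0.5]
width: 1.001
t 9.5 pos [679.6  96.6 140.2] th 14.3 w 1.001 F [ 0.1 -0.5 -0.5]
todo tool cm [ 0.59 12.62 -0.11] spin 0.008
after spin: tx 0.55 ty 12.62 tz -0.09
[[ 90. 240.]] ((635.460205078125, 250.1590576171875), 27.72166633605957)
[[327. 233.]] ((683.3712768554688, 89.31490325927734), 20.20379638671875)
[[403. 134.]] ((760.218505859375, 58.003326416015625), 20.12006378173828)
```

Small lens found at about (681,90), radius 20.2. The purple one is at (760,58) and clear of the jaws.

```bash
python3 -m handwheel '[0.1,3,0.1,0,0,4,0,0,0,3.5,0,0,0,1.5,0,0,0,0.6,0,0,0,0,0,0]'
python3 go.py 681 90 14 13.8
python3 -m handwheel '[0,0,0,0,0,0,0,0,0,0,0,0,0,0,0,0,0,0,0,0,0,0,0,0,0,0,0,0]' -1
python3 go.py 681 90 14 13.8
python3 -m handwheel '[0,-2,0,0,0,-4,0,0,0,-3,0,0]'
python3 go.py 458 -262 100 13.8
```

```text
t: 10.3
position: [0.6821, 0.0898, 0.0143]
orientation: [0.557, -0.556, 0.436, -0.437]
wrist_force: [-0.6, -0.9, 0.2]
width: 1.0
t 10.3 pos [682.1  89.8  14.3] th 13.8 w 1.0 F [-0.6 -0.9  0.2]
todo tool cm [-0.05  0.03 -0.1 ] spin 0.0
after spin: tx -0.05 ty 0.03 tz -0.1
t: 11.18
position: [0.6813, 0.09, 0.0133]
orientation: [-0.557, 0.557, -0.436, 0.436]
wrist_force: [-0.5, -0.0, 0.5]
width: 0.449
t 11.18 pos [681.3  90.   13.3] th 13.9 w 0.449 F [-0.5 -0.   0.5]
todo tool cm [-0.   -0.07 -0.03] spin 0.001
after spin: tx -0.0 ty -0.07 tz -0.03
t: 11.55
position: [0.682, 0.0907, 0.1064]
orientation: [0.557, -0.556, 0.435, -0.436]
wrist_force: [-0.7, 0.3, -1.3]
width: 0.451
t 11.55 pos [682.   90.7 106.4] th 13.9 w 0.451 F [-0.7  0.3 -1.3]
todo tool cm [ 28.87   0.57 -30.2 ] spin 0.001
after spin: tx 28.91 ty 0.64 tz -30.17
```

```bash
python3 -m handwheel '[3,0,-3.15,0,4,0,-4.2,0,4.1,0,-4.25,0,4.1,0,-4.25,0,4.1,0,-4.25,0,4.1,0,-4.25,0,3.4,0,-3.55,0,2.05,0,-2.3,0]'
python3 -m handwheel '[0,0,0,0,0,0,0,0]'
python3 go.py 458 -262 17.3 13.8; python3 tray.py w5
```

```text
t: 12.55
position: [0.4558, -0.2649, 0.1047]
orientation: [-0.556, 0.556, -0.436, 0.437]
wrist_force: [0.1, -0.2, -0.7]
width: 0.449
t: 12.8
position: [0.4581, -0.2614, 0.1043]
orientation: [0.557, -0.557, 0.435, -0.436]
wrist_force: [0.2, -0.0, -0.4]
width: 0.448
t 12.8 pos [ 458.1 -261.4  104.3] th 13.9 w 0.448 F [ 0.2 -0.  -0.4]
todo tool cm [ 0.05  8.7  -0.03] spin 0.002
after spin: tx 0.05 ty 8.7 tz -0.02
px [592. 380.] rect [array([ 391.7, -500.7]), array([49.4, 15.1]), np.float64(21.1)]
px [419.  28.] rect [array([ 608.2, -279.1]), array([98.4, 41.2]), np.float64(81.5)]
px [321. 229.] rect [array([ 461.2, -265.5]), array([66. , 77.8]), np.float64(1.3)]
```

View pics/w5.png

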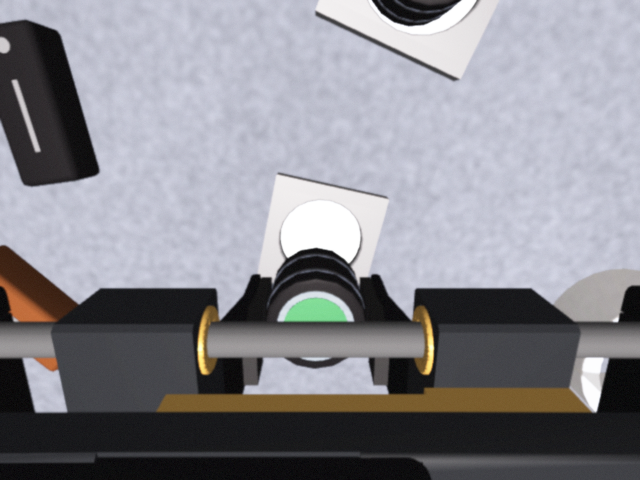

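The tray is centred under the held lens. The floor arc runs from (280,235) over (320,199) to (361,235). I'll fit it for the last few mm.

```bash
python3 - <<'E'
from h import *
from scipy.optimize import least_squares
z=np.load('pics/w5.npz'); im=z['im']; E=extr('wrist'); g=im.min(2)
m=(g>250).astype(np.uint8); m[:, :270]=0; m[245:]=0; m[:,372:]=0; m[:190]=0
c=max(cv2.findContours(m,cv2.RETR_EXTERNAL,cv2.CHAIN_APPROX_NONE)[0],key=cv2.contourArea).reshape(-1,2); c=c[(c[:,1]<238)]
w=onplane(E,c,.004)*1000; r=least_squares(lambda p:np.hypot(w[:,0]-p[0],w[:,1]-p[1])-p[2],[458,-262,28],loss='soft_l1'); print(r.x,r.cost/len(w),c.min(0),c.max(0))
E
python3 go.py 459 -263 17.3 13.8
```

```text
[ 456.88097684 -264.89646861   27.40102121] 0.031872994100895294 [282 201] [359 237]
t 12.85 pos [ 458.3 -260.9  104.1] th 14.0 w 0.451 F [-0.4 -0.2 -1.4]
todo tool cm [0.21 8.68 0.01] spin 0.003
after spin: tx 0.22 ty 8.68 tz 0.02
```

Fit gives (457,-265) and top view gave (458,-262), so I'll aim for (457.5,-263.5).

```bash
python3 -m handwheel '[0.2,2.5,0,0,0,3,0,0,0,1.6,0,0,0,0.8,0,0,0,0.3,0,0,0,0.2,0,0,0,0.1,0,0,0,0,0,0]'
python3 go.py 457.5 -263.5 17.3 13.8
python3 -m handwheel '[0,0.1,0,0,0,0,0,0]'
```

```text
t: 13.85
position: [0.4578, -0.2644, 0.0187]
orientation: [-0.557, 0.557, -0.436, 0.436]
wrist_force: [-0.0, -0.5, -0.7]
width: 0.45
t 13.85 pos [ 457.8 -264.4   18.7] th 13.8 w 0.45 F [-0.  -0.5 -0.7]
todo tool cm [-0.1   0.14 -0.01] spin 0.001
after spin: tx -0.1 ty 0.14 tz -0.01
t: 14.1
position: [0.4576, -0.2643, 0.0174]
orientation: [-0.557, 0.557, -0.436, 0.436]
wrist_force: [0.1, 0.2, -0.8]
width: 0.452
```

```bash
python3 -m handwheel '[0,0.07,0,0,0,0,0,0]'
python3 -m handwheel '[0,0.05,0,0,0,0,0,0]'
```

```text
t: 14.35
position: [0.4577, -0.2643, 0.0172]
orientation: [-0.557, 0.557, -0.436, 0.436]
wrist_force: [-2.2, 1.6, 5.6]
width: 0.452
t: 14.6
position: [0.4577, -0.2643, 0.0171]
orientation: [-0.556, 0.557, -0.436, 0.436]
wrist_force: [-2.9, 1.7, 9.6]
width: 0.45
```

```bash
python3 -m handwheel '[0,0,0,0,0,0,0,0,0,0,0,0,0,0,0,0]' 1
python3 -m handwheel '[0,-1,0,0,0,-3,0,0,0,-4,0,0,0,-3,0,0.175,0,-1,0,0.175,0,0,0,0]'
python3 go.py 631 255 140 -6.2; python3 tray.py w6
```

```text
t: 15.1
position: [0.4576, -0.2642, 0.016]
orientation: [-0.557, 0.557, -0.436, 0.436]
wrist_force: [-0.1, 1.1, -0.5]
width: 0.816
t: 15.85
position: [0.4584, -0.2646, 0.1377]
orientation: [-0.473, 0.473, -0.525, 0.527]
wrist_force: [-0.1, -0.1, 0.1]
width: 1.0
t 15.85 pos [ 458.4 -264.6  137.7] th -6.1 w 1.0 F [-0.1 -0.1  0.1]
todo tool cm [-53.5   -0.3   11.65] spin 0.002
after spin: tx -53.52 ty -0.23 tz 11.54
px [349.  34.] rect [array([ 594.4, -302.2]), array([45.2, 20.3]), np.float64(80.5)]
px [317. 214.] rect [array([ 463.8, -266.2]), array([54.9, 41.7]), np.float64(78.5)]
px [608. 235.] rect [array([ 426. , -495.2]), array([97.5, 39. ]), np.float64(2.9)]
```

View pics/w6.png

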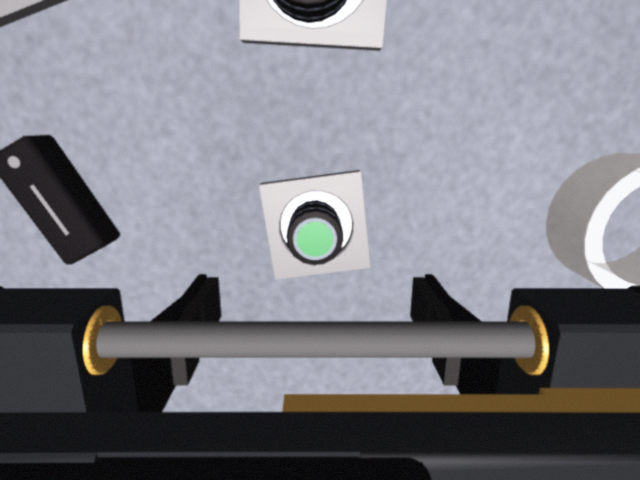

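Small lens is seated upright in its cut-out (316,235). Next is the charger.

```bash
python3 -m handwheel '[-3,0,0.65,0,-5.5,0,1.2,0,-5.5,0,1.2,0,-5.5,0,1.2,0,-5.5,0,1.2,0,-5.5,0,1.2,0,-5.5,0,1.2,0,-5.5,0,1.2,0]'
python3 -m handwheel '[-5.5,0,1.2,0,-4,0,0.85,0,-2.5,0,0.5,0,0,0,0,0,0,0,0,0]'
python3 go.py 631 255 12.5 -6.2
python3 - <<'E'
from h import *
s=ctrl.get_state(); im,d=save('wrist','w7'); E=extr('wrist',s); P=cloud(E,d)
m=((P[...,2]>.029)&(P[...,2]<.039)).astype(np.uint8); m[:,:150]=0
for c in cv2.findContours(m,cv2.RETR_EXTERNAL,cv2.CHAIN_APPROX_NONE)[0]:
    if cv2.contourArea(c)<600: continue
    w=onplane(E,c.reshape(-1,2),.034); print(c.mean(0).round(),cv2.minAreaRect((w[:,:2]*1000).astype(np.float32)))
E
```

```text
t: 16.9
position: [0.5924, 0.1399, 0.1351]
orientation: [0.473, -0.473, 0.526, -0.525]
wrist_force: [0.9, 0.2, -0.1]
width: 0.996
t: 17.52
position: [0.6304, 0.2537, 0.1352]
orientation: [-0.472, 0.473, -0.526, 0.526]
wrist_force: [0.2, -0.2, -0.9]
width: 1.0
t 17.52 pos [630.4 253.7 135.2] th -6.2 w 1.0 F [ 0.2 -0.2 -0.9]
todo tool cm [-0.15 12.27  0.06] spin 0.001
after spin: tx -0.13 ty 12.27 tz 0.04
[[315. 230.]] ((633.5579833984375, 253.2924041748047), (43.44736862182617, 43.76850128173828), 84.08386993408203)
```

Charger confirmed at about (632,254), 43.5 mm square, -6°.

```bash
python3 -m handwheel '[0,3,0.15,0,0,4,0,0,0,3.2,0,0,0,1.5,0,0,0,0.6,0,0,0,0,0,0]'
python3 go.py 632 254 12 -6.2
python3 -m handwheel '[0,0,0,0,0,0,0,0,0,0,0,0,0,0,0,0,0,0,0,0,0,0,0,0]' -1
python3 go.py 632 254 12 -6.2
python3 -m handwheel '[0,-2,0,0,0,-4,0,0,0,-3,0,-0.165,0,0,0,-0.165,0,0,0,0]'
python3 go.py 664 -71.5 100 12.5
```

```text
t: 18.32
position: [0.6328, 0.2548, 0.0139]
orientation: [-0.472, 0.472, -0.526, 0.527]
wrist_force: [0.4, 0.7, 0.6]
width: 1.0
t 18.32 pos [632.8 254.8  13.9] th -6.2 w 1.0 F [0.4 0.7 0.6]
todo tool cm [ 0.09  0.19 -0.07] spin -0.0
after spin: tx 0.09 ty 0.19 tz -0.07
t: 19.08
position: [0.6322, 0.2548, 0.0131]
orientation: [-0.472, 0.472, -0.526, 0.526]
wrist_force: [0.2, -0.5, 0.5]
width: 0.505
t 19.07 pos [632.2 254.8  13.1] th -6.2 w 0.505 F [ 0.2 -0.5  0.5]
todo tool cm [ 0.08  0.11 -0.01] spin -0.0
after spin: tx 0.08 ty 0.11 tz -0.01
t: 19.7
position: [0.6325, 0.2552, 0.1045]
orientation: [0.552, -0.551, 0.442, -0.442]
wrist_force: [-0.1, 1.0, -1.1]
width: 0.503
t 19.7 pos [632.5 255.2 104.5] th 12.6 w 0.503 F [-0.1  1.  -1.1]
todo tool cm [32.57  0.43 -4.06] spin 0.002
after spin: tx 32.58 ty 0.45 tz -4.0
```

```bash
python3 -m handwheel '[3.5,0,-0.4,0,5,0,-0.65,0,5,0,-0.65,0,5,0,-0.65,0,5,0,-0.65,0,5,0,-0.65,0,3,0,-0.3,0,1,0,-0.1,0]'
python3 -m handwheel '[0,0,0,0,0,0,0,0,0,0,0,0]'
python3 go.py 664 -71.5 17.1 12.5; python3 tray.py w8
```

```text
t: 20.7
position: [0.664, -0.0742, 0.1028]
orientation: [-0.55, 0.551, -0.443, 0.443]
wrist_force: [0.3, 0.3, -1.6]
width: 0.504
t: 21.08
position: [0.6642, -0.0687, 0.1033]
orientation: [0.553, -0.553, 0.441, -0.441]
wrist_force: [0.3, 0.0, 0.3]
width: 0.505
t 21.07 pos [664.2 -68.7 103.3] th 12.9 w 0.505 F [0.3 0.  0.3]
todo tool cm [ 0.28  8.62 -0.08] spin 0.006
after spin: tx 0.27 ty 8.62 tz -0.08
px [595. 302.] rect [array([ 661.3, -279.3]), array([16. , 42.9]), np.float64(1.6)]
px [ 42. 386.] rect [array([497.1, 115.2]), array([48.7, 16.9]), np.float64(12.7)]
px [325. 220.] rect [array([671.4, -71.5]), array([61.2, 82.1]), np.float64(12.1)]
```

View pics/w8.png

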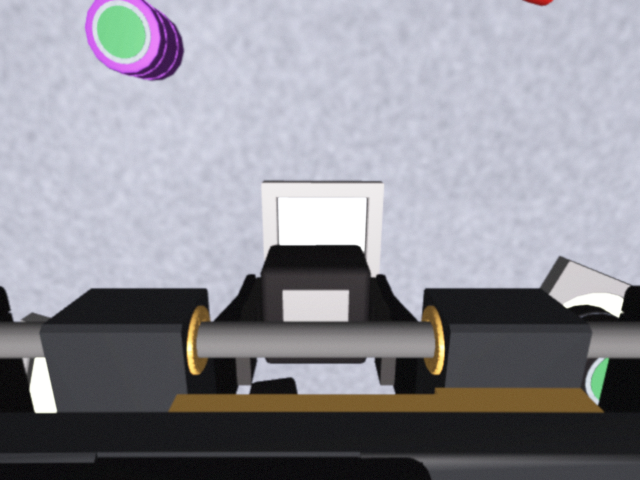

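The tray sides are parallel to the held charger. The cut-out is centred at column 322 against the charger's 316, which matches the 3 mm still to go. I'll lower it.

```bash
python3 -m handwheel '[0.28,2.5,-0.05,0.005,0,3,0,0,0,1.6,0,0,0,0.8,0,0,0,0.3,0,0,0,0.2,0,0,0,0.1,0,0,0,0,0,0]'
python3 -m handwheel '[0,0.1,0,0,0,0,0,0]'
python3 go.py 664 -71.5 17.1 12.5
```

```text
t: 22.12
position: [0.6646, -0.0739, 0.0185]
orientation: [0.551, -0.551, 0.443, -0.443]
wrist_force: [0.4, -0.7, -0.6]
width: 0.502
t: 22.38
position: [0.6643, -0.0739, 0.0171]
orientation: [-0.551, 0.551, -0.443, 0.443]
wrist_force: [0.6, -0.7, -1.1]
width: 0.501
t 22.38 pos [664.3 -73.9  17.1] th 12.4 w 0.501 F [ 0.6 -0.7 -1.1]
todo tool cm [-0.24 -0.    0.02] spin -0.001
after spin: tx -0.24 ty 0.0 tz 0.02
```

```bash
python3 -m handwheel '[-0.15,0,0,0,0,0.07,0,0,0,0,0,0]'
python3 -m handwheel '[0,0.06,0,0,0,0,0,0]'
```

```text
t: 22.75
position: [0.664, -0.0722, 0.0171]
orientation: [-0.551, 0.551, -0.443, 0.443]
wrist_force: [-2.3, 0.7, 4.8]
width: 0.505
t: 23.0
position: [0.664, -0.0722, 0.0171]
orientation: [-0.551, 0.551, -0.443, 0.443]
wrist_force: [-4.7, -0.7, 7.7]
width: 0.505
```

```bash
python3 -m handwheel '[0,0,0,0,0,0,0,0,0,0,0,0,0,0,0,0]' 1
python3 -m handwheel '[0,-1,0,0,0,-3,0,0,0,-4,0,0,0,-3,0,-0.16,0,-1,0,0,0,0,0,0]'
python3 go.py 499 -76 140 21.8; python3 tray.py w9
```

```text
t: 23.5
position: [0.664, -0.0723, 0.0156]
orientation: [-0.551, 0.551, -0.443, 0.443]
wrist_force: [-0.0, 0.7, 0.4]
width: 0.874
t: 24.25
position: [0.6642, -0.0725, 0.1362]
orientation: [0.584, -0.584, 0.398, -0.399]
wrist_force: [-0.5, 0.0, -0.4]
width: 1.0
t 24.25 pos [664.2 -72.5 136.2] th 21.4 w 1.0 F [-0.5  0.  -0.4]
todo tool cm [ -5.71  -0.4  -15.51] spin -0.006
after spin: tx -5.81 ty -0.38 tz -15.47
px [301. 182.] rect [array([688.8, -56.6]), array([20.3, 58.1]), np.float64(13.3)]
px [317. 216.] rect [array([663.6, -73.2]), array([59.1, 59.6]), np.float64(12.7)]
```

View pics/w9.png

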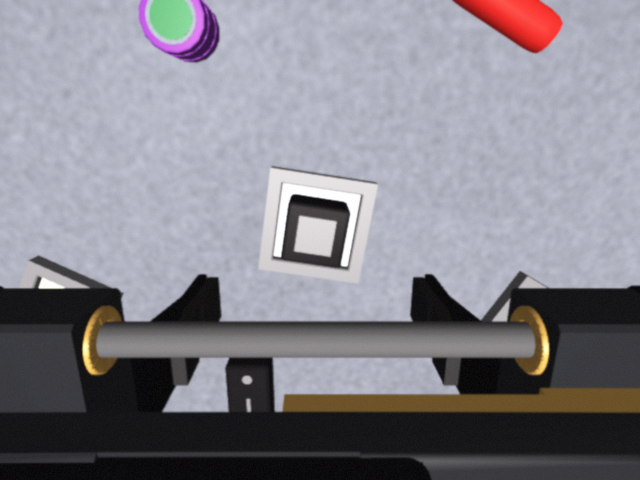

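The charger is in the square cut-out (317,235) with white floor visible on both sides. Next is the power bank.

```bash
python3 -m handwheel '[-1,0,-2.6,0,-1.6,0,-4.5,0,-1.7,0,-4.5,0,-1.1,0,-2.9,0,-0.4,0,-1,0,0,0,0,0,0,0,0,0]'
python3 go.py 499 -76 12.5 21.8
python3 - <<'E'
from h import *
s=ctrl.get_state(); im,d=save('wrist','w10'); E=extr('wrist',s); P=cloud(E,d)
m=((P[...,2]>.025)&(P[...,2]<.036)).astype(np.uint8); m[:,:150]=0
for c in cv2.findContours(m,cv2.RETR_EXTERNAL,cv2.CHAIN_APPROX_NONE)[0]:
    if cv2.contourArea(c)<600: continue
    w=onplane(E,c.reshape(-1,2),.03); print(c.mean(0).round(),cv2.minAreaRect((w[:,:2]*1000).astype(np.float32)))
E
```

```text
t: 25.18
position: [0.4997, -0.0753, 0.1359]
orientation: [0.585, -0.584, 0.397, -0.398]
wrist_force: [-0.0, 0.2, 0.3]
width: 1.001
t 25.18 pos [499.7 -75.3 135.9] th 21.6 w 1.001 F [-0.   0.2  0.3]
todo tool cm [ 0.04 12.34 -0.1 ] spin -0.004
after spin: tx 0.04 ty 12.34 tz -0.09
[[250. 381.]] ((366.3715515136719, -72.43879699707031), (75.7579345703125, 36.75059127807617), 57.23784637451172)
[[319. 230.]] ((500.9461669921875, -77.72101593017578), (88.42118072509766, 35.414710998535156), 21.645132064819336)
[[627. 172.]] ((616.0451049804688, -257.97833251953125), (52.84678268432617, 16.61786460876465), 34.61051559448242)
```

Power bank confirmed at (500,-77), 88 x 35 mm, 21.7°.

```bash
python3 -m handwheel '[0.1,3,0.05,0,0,4,0,0,0,3.4,0,0,0,1.5,0,0,0,0.6,0,0,0,0,0,0]'
python3 -m handwheel '[0,0,0,0,0,0,0,0,0,0,0,0,0,0,0,0,0,0,0,0,0,0,0,0,0,0,0,0]' -1
python3 go.py 500 -77 12 21.8
python3 -m handwheel '[0,-2,0,0,0,-4,0,0,0,-3,0,0.163,0,0,0,0.163,0,0,0,0.162,0,0,0,0]'
python3 go.py 491 99 100 -6.2
```

```text
t: 25.98
position: [0.5002, -0.0761, 0.0114]
orientation: [0.585, -0.585, 0.397, -0.398]
wrist_force: [0.3, -0.2, -0.3]
width: 1.003
t: 26.85
position: [0.4994, -0.0764, 0.0108]
orientation: [-0.585, 0.585, -0.397, 0.398]
wrist_force: [0.6, 0.1, -0.3]
width: 0.411
t 26.85 pos [499.4 -76.4  10.8] th 21.6 w 0.411 F [ 0.6  0.1 -0.3]
todo tool cm [ 0.07 -0.12  0.03] spin -0.004
after spin: tx 0.07 ty -0.12 tz 0.03
t: 27.6
position: [0.4994, -0.0759, 0.1017]
orientation: [-0.472, 0.472, -0.526, 0.527]
wrist_force: [-0.2, -0.4, -2.0]
width: 0.407
t 27.6 pos [499.4 -75.9 101.7] th -6.2 w 0.407 F [-0.2 -0.4 -2. ]
todo tool cm [-17.3    0.16  -2.74] spin -0.001
after spin: tx -17.3 ty 0.17 tz -2.73
```

```bash
python3 -m handwheel '[-3,0,-0.47,0,-4.5,0,-0.7,0,-4.5,0,-0.7,0,-3.5,0,-0.57,0,-1.8,0,-0.3,0,0,0,0,0,0,0,0,0]'
python3 go.py 491 99 14.8 -6.2; python3 tray.py w11
```

```text
t: 28.48
position: [0.4914, 0.0976, 0.1008]
orientation: [-0.471, 0.472, -0.527, 0.527]
wrist_force: [0.1, -1.6, -2.0]
width: 0.41
t 28.48 pos [491.4  97.6 100.8] th -6.4 w 0.41 F [ 0.1 -1.6 -2. ]
todo tool cm [-0.14  8.6  -0.06] spin -0.003
after spin: tx -0.14 ty 8.6 tz -0.06
px [316. 198.] rect [array([508.2,  95.1]), array([75.1, 90.6]), np.float64(83.7)]
```

View pics/w11.png

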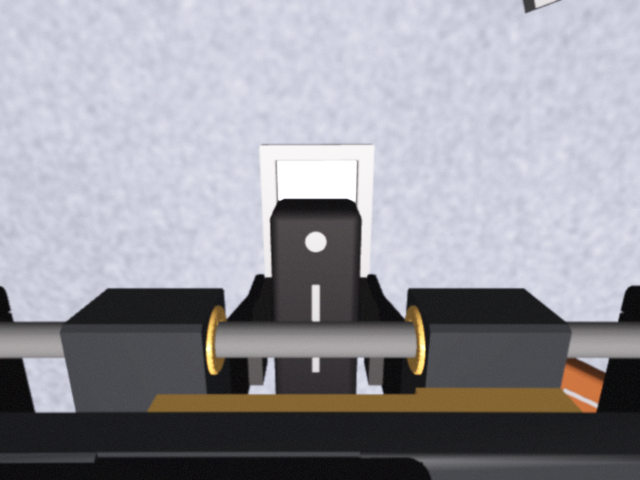

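The long cut-out (columns 277–357) is centred on and parallel to the power bank. I'll lower it.

```bash
python3 -m handwheel '[-0.05,2.5,0,0,0,3,0,0,0,1.6,0,0,0,0.7,0,0,0,0.3,0,0,0,0.2,0,0,0,0.1,0,0,0,0,0,0]'
python3 -m handwheel '[0,0.1,0,0,0,0,0,0]'
python3 go.py 491 99 14.8 -6.2
```

```text
t: 29.52
position: [0.4917, 0.0992, 0.0171]
orientation: [-0.472, 0.471, -0.527, 0.527]
wrist_force: [-0.6, -0.2, -2.6]
width: 0.413
t: 29.78
position: [0.4914, 0.0992, 0.0158]
orientation: [-0.471, 0.472, -0.527, 0.527]
wrist_force: [-0.2, 0.0, -2.7]
width: 0.405
t 29.77 pos [491.4  99.2  15.8] th -6.4 w 0.405 F [-0.2  0.  -2.7]
todo tool cm [ 0.03  0.1  -0.03] spin -0.003
after spin: tx 0.03 ty 0.1 tz -0.03
```

```bash
python3 -m handwheel '[0,0.1,0,0,0,0,0,0]'
python3 -m handwheel '[0,0.06,0,0,0,0,0,0]'
```

```text
t: 30.02
position: [0.4915, 0.0992, 0.0149]
orientation: [-0.471, 0.471, -0.527, 0.527]
wrist_force: [0.1, -0.1, -2.4]
width: 0.41
t: 30.28
position: [0.4915, 0.0993, 0.0148]
orientation: [-0.471, 0.472, -0.527, 0.527]
wrist_force: [-3.1, -0.2, 5.0]
width: 0.416
```

Contact reached. I'll release, retreat and check everything from the top.

```bash
python3 -m handwheel '[0,0,0,0,0,0,0,0,0,0,0,0,0,0,0,0,0,0,0,0]' 1
python3 -m handwheel '[0,-1,0,0,0,-3,0,0,0,-4,0,0,0,-4,0,0,0,-3,0,0,0,0,0,0]'
python3 -m handwheel '[5,0,0,0,5,0,0,0,5,0,0,0,5,0,0,0,5,0,0,0,5,0,0,0,5,0,0,0,3,0,0,0]'
python3 -m handwheel '[5,0,-2,0,5,0,-2,0,5,0,-2,0,3,0,-1,0,0,0,0,0]'
python3 - <<'E'
from h import *
im,d=save('top','top1'); E=extr('top'); P=cloud(E,d); g=im.mean(2)
cv2.imwrite('pics/top1c.png',cv2.resize(im[120:370,90:540,::-1],None,fx=1.77,fy=1.77))
for n,x,y,h in (('big',632,-279,.05),('small',458,-263,.044),('chg',664,-72,.038),('pb',491,99,.034),('carton',None,0,0)):
    if x is None: continue
    m=((np.hypot(P[...,0]-x/1000,P[...,1]-y/1000)<.07)&(P[...,2]>h-.008)).astype(np.uint8)
    c=max(cv2.findContours(m,cv2.RETR_EXTERNAL,cv2.CHAIN_APPROX_NONE)[0],key=cv2.contourArea)
    w=onplane(E,c.reshape(-1,2),h); print(n,[np.round(v,1) for v in cv2.minAreaRect((w[:,:2]*1000).astype(np.float32))],'top z',np.median(P[m>0][:,2]).round(4),'want',h)
E
```

```text
t: 30.9
position: [0.4914, 0.0993, 0.0142]
orientation: [0.471, -0.471, 0.527, -0.527]
wrist_force: [0.9, 0.1, 0.9]
width: 0.891
t: 31.65
position: [0.4932, 0.0998, 0.1671]
orientation: [-0.473, 0.47, -0.525, 0.529]
wrist_force: [0.7, 0.5, -0.1]
width: 1.0
t: 32.65
position: [0.4476, -0.2809, 0.163]
orientation: [0.47, -0.471, 0.528, -0.527]
wrist_force: [0.6, 0.9, 0.1]
width: 1.001
t: 33.28
position: [0.3569, -0.4517, 0.1627]
orientation: [0.47, -0.47, 0.529, -0.527]
wrist_force: [0.4, 0.4, -0.5]
width: 0.999
big [array([ 628.3, -274.7]), array([57., 60.]), np.float64(1.1)] top z 0.0503 want 0.05
small [array([ 460.3, -260.1]), array([38.3, 38.6]), np.float64(0.2)] top z 0.0442 want 0.044
chg [array([662.4, -70.3]), array([45.5, 44.2]), np.float64(11.9)] top z 0.0382 want 0.038
pb [array([490.3, 101. ]), array([36. , 89.8]), np.float64(83.6)] top z 0.034 want 0.034
```

View pics/top1c.png

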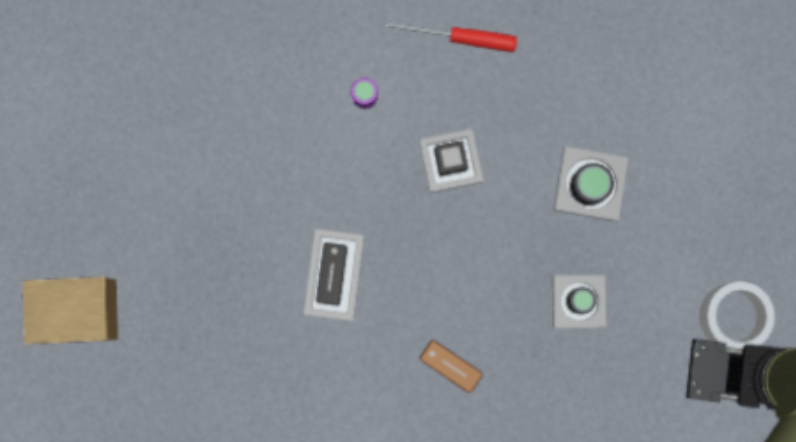

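All four parts are in their own cut-outs at the right height, and the arm is clear, so I'm handing in.

```bash
python3 -c "
from rig import ctrl
print(ctrl.finish_job())"
```

```text
the job is handed in; nothing more can be done
None
```

I put the large lens, small lens, charger and power bank, in that order, into their matching trays and handed the job in at about 33 s. Each part was lowered until the wrist force showed contact, under 10 N, and only then released.

- **Height:** the last top view put the part tops at 50.3, 44.2, 38.2 and 34.0 mm, against 50, 44, 38 and 34 expected with each on its tray floor.
- **Position:** all four are upright, and their centres are within 2 to 6 mm of the tray centres. The large lens reads furthest off, at about 6 mm within its 8 mm clearance. The wrist view during placing put it within about 1 mm of centre.
- **Other things:** the carton, tape roll, purple lens, brown bar and screwdriver look undisturbed in the top view, though I did not measure them. The arm finished clear, with its fingers at 163 mm.

No check failed. The only disagreements were 2 to 4 mm between the top and wrist cameras, within the fit clearance.

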